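# Shoot the bolt of the tool chest

## Robot

A 6-joint arm with a two-finger parallel gripper is mounted at the origin on the work surface. World frame = base frame: x ahead of the robot, y to its left, z up, the work surface at z = 0. Lengths are in m, angles in rad, forces in N, time in s.
With the tool pointing down it reaches from about 0.35 to 0.8 m from the base axis. Payload 7.3 kg.
Tool frame: the origin (TCP) lies at the very end of the fingers, on their centre line; the grasp point (between the pads) lies 19 mm behind it; z points along the fingers, y is the line along which they close (so a half turn about z gives the same grasp; the last joint's range is limited). The gripper opens to 85 mm and grips with 20 to 120 N. Pads are 22 mm wide; open, the fingers measure 114 mm over their backs; the gripper's body (76 mm by 85 mm) begins 54 mm behind the grasp point. The pads swing forward as they close: fully open they stand 13 mm farther back than shut.
Start: joints at [0.972, 0.342, 1.524, -0, 1.275, -0.146], TCP at [0.23, 0.472, 0.231] pointing down, gripper open.
Joint ranges: [-2.53, 2.53], [-0.77, 2.02], [0.04, 2.7], [-1, 4.14], [0.28, 2.66], [-3.11, 3.11]. Speed limits (rad/s): [2.57, 2.57, 3.14, 3.14, 3.14, 3.14].

## Interface

Orientations are given as a unit quaternion [x, y, z, w].
In Python, from plant import sensors, optics, bot gives the robot as it stands.
- The arm moves only by the tool play_rows, never from a script. Its argument "increments" is a list of rows, each a list of 3 entries, a list of its own where there are three numbers: the turn, a rotation vector about the tool's x, y, z in degrees, then the shift along the tool's x, y, z in m, then the opening, from 0 (shut) to 1 (fully open). A call has exactly 5 rows; each row shifts and turns the commanded pose from where the row before left it, along the tool's axes as they then stand; what a row does not reach is not made up. A row lasts 1/12 s, in which the tool goes at most 41.7 mm and 7.16 degrees, less where a joint would pass 70% of its speed; a pose out of reach is approached as far as the arm can. A call with a gripper value outside its range is refused whole. The fingers move at their own pace and stop on an object; the grip force is fixed at half the most. Time passes only in rows, so rows that do not move let the fingers close, or fill a call up. It gives the time, the measured TCP pose, the force, the opening and the grip force at its end, in the units of the state.
- sensors.get_obs(): the state, without advancing time (a new reading comes with each control period).
- optics.capture(name): name is "side" or "top" or "wrist"; returns (picture, depth): 480x640x3 uint8, blue, green, red; 480x640 float32, m along the optical axis (not along the pixel's ray), 0 where there is no reading.
- optics.camera_info(name): a dict with "camera_matrix" (3x3 intrinsics, pixels), "R" (3x3) and "t" (3): a world point X has camera coordinates R X + t. Camera axes: x right, y down, z forward; pixel columns grow to the right and rows downward; lengths in m; the calibration is good to about 2 mm. A picture is of the moment at which its call begins: read the wrist's pose just before it. camera_info takes no time and is no camera call; for the wrist camera it gives the pose at the moment of the call.
- bot.job_done(): hands the job in; it is judged then, once.
The state is a dict: "time_s": time; "joints": joint angles; "qvel": joint speeds; "effort": joint torques, N m; "tool_pos": TCP position; "tool_rot": TCP orientation; "force": force on the tool from outside, world axes, zero at the start; "wrist_torque": the same for the moment, N m; "grip_width": opening from 0.0 (shut) to 1.0 (fully open); "gripper_force": force on a finger pad.
Only numpy, scipy, OpenCV 4.12 (cv2) and the standard library are available. Lean on these libraries where they do the work, as an engineer would, in place of code of your own. Each camera call takes 0.05 s, during which the arm holds its last target. There are 200 camera calls.

## Task

Bolt the tool chest shut: lift the bolt's ball handle out of its notch, slide the bolt across towards the staple until the handle meets the far stop, and let the handle down into the notch there so that it lies fully home. Be gentle with it, never ramming the handle against the stops or forcing it down on the guide, leave the other things alone, and let go at the end.

Things in the scene. Friction and masses are not known exactly. Their poses are not given: they have to be found in the camera images.
- chest: Low wooden tool chest, fixed, 270 x 440 mm, lid top 100 mm above the bench. Origin: centre of its underside, z up. On the lid lies a steel barrel bolt: a round rod along the chest's y axis that shoots to +y into a staple. Its handle, a straight stem 8 mm thick with a ball at the end, stands square to the rod, points level to chest -x when down, and swings up about the rod's centre line.
- rod_line (a point): Fixed point on the rod's centre line, level with the middle of the home notch: chest x +30, y -70, z 142 mm (42 mm above the lid). Rod 16 mm thick, in two saddles 55 mm behind and 128 mm ahead of here, their tops 13 mm above the centre line.
- home_notch (a point): Middle of the home notch (12 mm wide along the rod) where the handle starts. It is part of a steel guide standing 18 to 26 mm from the rod's centre line, on the handle's side. Along +y: a tall home wall, this notch, a low land, the far notch, a tall end wall. Land top: 6 mm above the centre line; the stem clears it above 0.53 rad. Tall walls: 32 mm above it; they stop the raised stem.
- staple (a point): Hole of the steel staple that takes the bolt's tip. Before it sits the catch, an adjustable U bracket, screwed tight: the far notch (12 mm wide) with the tall end wall right behind it. The far notch's middle lies 48 to 84 mm from the home notch's middle, different each time and not measured: find it by sliding the raised handle gently against the end wall; 2 mm back from there is its middle.
- grip: Steel ball, 22 mm across, at the end of the bolt handle; origin at its centre, 70 mm from the rod's centre line. Handle down: level with the centre line, 42 mm above the lid, free below and around for fingers. The handle weighs about 0.14 kg and falls by its own weight when let go.
- handle (a joint): Swing of the handle about the rod in rad: 0 fully down (lying in a notch), grows as the ball rises, stopped at 0.96. About 0.53 when it lies on the land by mistake.
- bolt (a joint): Slide of the bolt in m: 0 with the handle in the middle of the home notch, grows towards the staple. It drags with about 3 N. Keep the push of the stem on the guide well under 20 N; a push down on the ball acts threefold at the land.
- wax_tin_mid (a point): Bystander: middle of a low round brass-coloured wax tin, 68 mm across, 45 mm tall, standing on the chest lid on the far side, away from the handle. Leave it.
- sanding_block_mid (a point): Bystander: middle of a cork sanding block 100 x 60 x 35 mm lying on the bench left of the chest. Leave it.
- screwdriver_grip (a point): Bystander: handle of a wooden-handled screwdriver lying on the bench right of the chest. Leave it.

How it is judged:
By the outcome, as a careful person would: the job done as asked, in the order asked, and still so for the second after the job is handed in, with the robot touching nothing.
It also fails if it takes over 42 s, if anything falls off the work surface, if the arm or the gripper's body presses on something with over 40 N, if the wrist force passes 120 N, or if a joint passes its speed limit or range.

## Working session

There is one attempt and no reset: what is moved stays moved. The work goes in short steps, Python scripts to look and compute and a tool call to move; the robot and the scene stay as the last step left them, time stands still between calls to the robot, and variables do not carry over. Pictures are saved under pics/ and viewed, at most 10 in all, crops included, and the job is handed in when it is done.

Besides the shell and the picture viewer there is one more tool, called after "Call:" as name(argument=value, ...), one argument or row to a line, values as JSON. play_rows: Moves the arm, as the interface text tells. Its arguments: {"type":"object","properties":{"increments":{"type":"array","items":{"type":"array"}}},"required":["increments"]}

```bash
mkdir -p pics; python3 - <<'E'
from plant import sensors, optics, bot
import cv2,numpy as np
o=sensors.get_obs();print(o)
for n in("top","side"):
    p,d=optics.capture(n);cv2.imwrite(f"pics/{n}1.png",p);np.save(f"{n}1.npy",d)
    print({k:np.round(v,3).tolist() for k,v in optics.camera_info(n).items() if k in("camera_matrix","R","t")})
E
```

```text
{'time_s': 0.0, 'joints': array([ 9.71976505e-01,  3.42752332e-01,  1.52502360e+00, -7.14708384e-06,
        1.27540970e+00, -1.46010496e-01]), 'qvel': array([-0.00046627,  0.00096839, -0.00094795,  0.00069724, -0.00080597,
       -0.00046141]), 'effort': array([ 6.54156902e-04, -4.33666384e+01, -2.46014374e+01, -1.28146980e-04,
        7.86605990e-03, -6.85848860e-06]), 'tool_pos': array([0.229439  , 0.47175781, 0.2306083 ]), 'tool_rot': array([ 2.24474311e-01,  9.74479681e-01, -7.43132350e-04, -2.86630909e-04]), 'force': array([0.00234933, 0.78388208, 0.56208648]), 'wrist_torque': array([ 0.00917945, -0.00264266, -0.00636101]), 'gripper_force': 0.0, 'grip_width': 0.9992411815560173}
{'camera_matrix': [[524.972, 0.0, 317.608], [0.0, 524.972, 240.466], [0.0, 0.0, 1.0]], 'R': [[0.016, -1.0, 0.005], [-0.982, -0.017, -0.189], [0.189, -0.002, -0.982]], 't': [-0.005, 0.539, 1.326]}
{'camera_matrix': [[448.925, 0.0, 317.495], [0.0, 448.925, 238.444], [0.0, 0.0, 1.0]], 'R': [[0.889, -0.459, -0.013], [-0.327, -0.612, -0.72], [0.322, 0.644, -0.694]], 't': [-0.507, 0.254, 1.182]}
```

View pics/top1.png

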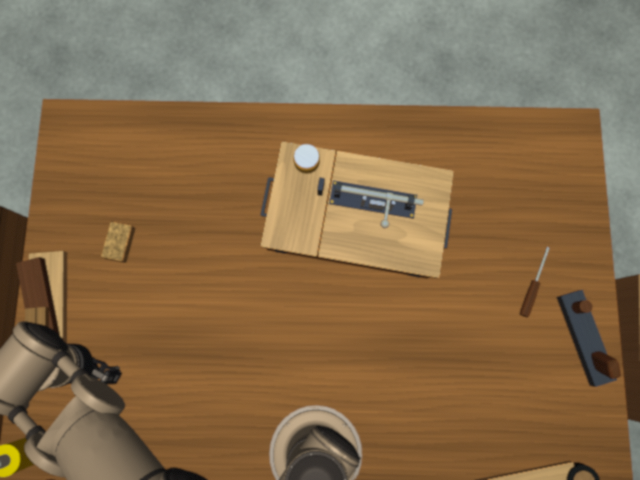

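View pics/side1.png

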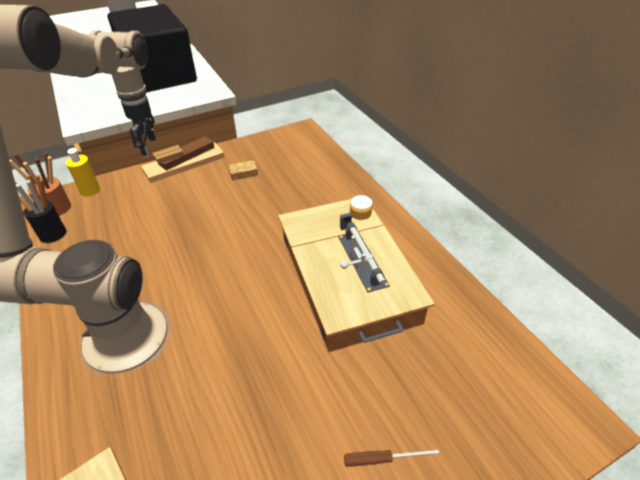

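Top view: the chest's lid corners are at about (281,142), (453,171), (440,277) and (262,247). The ball is at (385,224), the staple at (321,186) on the left (+y), and the tin at (306,157). The side view agrees: the handle is down, towards the robot.

```bash
cat > h.py <<'E'
import numpy as np,cv2
from scipy.spatial.transform import Rotation as Ro
def ray(ci,u,v,z):
    K,R,t=(np.array(ci[k],float) for k in("camera_matrix","R","t"))
    c=-R.T@t; w=R.T@np.linalg.solve(K,[u,v,1.]); return c+w*(z-c[2])/w[2]
def pt(ci,u,v,d):
    K,R,t=(np.array(ci[k],float) for k in("camera_matrix","R","t"))
    return R.T@(np.linalg.solve(K,[u,v,1.])*d-t)
def proj(ci,X):
    K,R,t=(np.array(ci[k],float) for k in("camera_matrix","R","t"))
    p=K@(R@np.asarray(X)+t); return p[:2]/p[2]
E
python3 - <<'E'
from h import *
from plant import optics
ci=optics.camera_info("top");d=np.load("top1.npy")
c=np.array([ray(ci,*p,.1) for p in[(281,142),(453,171),(440,277),(262,247)]]) # +x+y,+x-y,-x-y,-x+y
print(c.round(4),np.linalg.norm(c-np.roll(c,-1,0),axis=1).round(4))
loc=np.array([[.135,.22],[.135,-.22],[-.135,-.22],[-.135,.22]])
A=c[:,:2]-c[:,:2].mean(0);a=np.angle(np.sum((A[:,0]+1j*A[:,1])*np.conj(loc[:,0]+1j*loc[:,1])))
R=np.array([[np.cos(a),-np.sin(a)],[np.sin(a),np.cos(a)]]);o=c[:,:2].mean(0)
print("o",o,"yaw deg",np.degrees(a))
for n,p in dict(rod=(.03,-.07),ball=(-.04,-.07),staple=(.03,.08)).items():
    w=o+R@p; print(n,w.round(4),proj(ci,[*w,.142]).round(1))
print("ball ray",ray(ci,385,224,.142).round(4)); print(pt(ci,385,224,d[224,385]),d[221:228,382:389].round(3))
cs=optics.camera_info("side"); print("side proj ball",proj(cs,[*(o+R@(-.04,-.07)),.142]), "from ball ray",proj(cs,ray(ci,385,224,.142)))
E
```

```text
[[ 0.7907  0.1041  0.1   ]
 [ 0.7192 -0.3451  0.1   ]
 [ 0.4415 -0.3035  0.1   ]
 [ 0.5101  0.1439  0.1   ]] [0.4549 0.2807 0.4526 0.2834]
o [ 0.61538311 -0.10014524] yaw deg -8.722180399374563
rod [ 0.6344 -0.1739] [389.8 197. ]
ball [ 0.5652 -0.1633] [385.7 224.1]
staple [ 0.6572 -0.0256] [330.3 187.2]
ball ray [ 0.5654 -0.1614  0.142 ]
[ 0.56198106 -0.1594419   0.15698315] [[1.286 1.282 1.281 1.282 1.286 1.286 1.293]
 [1.287 1.284 1.28  1.283 0.    1.286 1.289]
 [1.284 1.284 1.283 1.281 1.284 1.285 1.287]
 [1.285 1.287 1.28  1.279 1.283 1.287 1.281]
 [1.287 1.283 1.278 1.284 1.287 1.289 1.285]
 [1.291 1.289 1.284 1.285 1.29  1.289 1.336]
 [1.293 1.287 1.285 1.287 1.291 1.338 1.339]]
side proj ball [343.74206033 264.45732527] from ball ray [343.44346016 263.97781527]
```

```bash
python3 - <<'E'
import cv2
a=cv2.imread("pics/top1.png")[165:245,310:430];b=cv2.imread("pics/side1.png")[200:300,320:400]
cv2.imwrite("pics/c.png",cv2.hconcat([cv2.resize(a,(750,500),interpolation=2)]))
E
```

```text
(no output)
```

View pics/c.png

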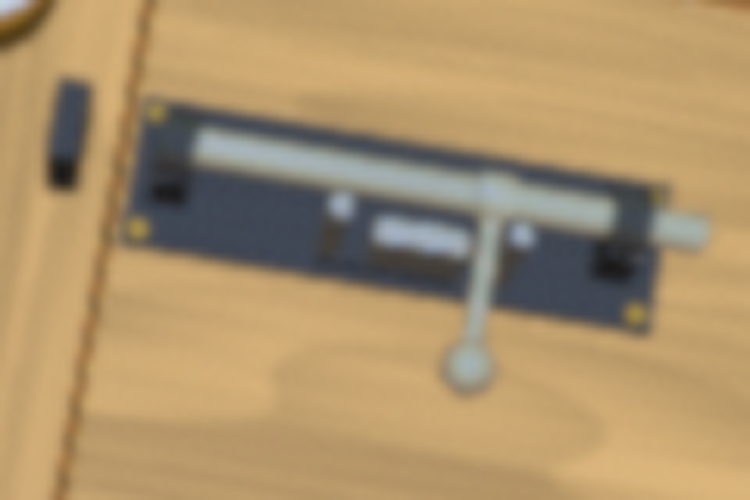

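The crop shows the stem in its notch at crop (485,235), the land at (420,235), the far post at (340,205) and the ball at (468,364), which is full-frame (384.9,223.2). Next I move above the ball with the tool yaw matched to the chest.

Call:
play_rows(
  increments=[
    [[0,0,-5.77],[0,0,-0.01],1],
    [[0,0,-5.77],[0,0,-0.01],1],
    [[0,0,-5.77],[0,0,-0.01],1],
    [[0,0,0],[-0.0238,-0.0319,0],1],
    [[0,0,0],[-0.0238,-0.0319,0],1],
  ],
)

```text
time_s: 0.52
tool_pos: [0.2668, 0.402, 0.2612]
tool_rot: [0.073, 0.997, 0.0, 0.0]
force: [0.6, -0.2, -0.1]
grip_width: 0.999
gripper_force: 0.0
```

Call:
play_rows(
  increments=[
    [[0,0,0],[-0.0238,-0.0319,0],1],
    [[0,0,0],[-0.0238,-0.0319,0],1],
    [[0,0,0],[-0.0238,-0.0319,0],1],
    [[0,0,0],[-0.0238,-0.0319,0],1],
    [[0,0,0],[-0.0238,-0.0319,0],1],
  ],
)

```text
time_s: 0.93
tool_pos: [0.3611, 0.2245, 0.2612]
tool_rot: [0.075, 0.997, -0.0, -0.0]
force: [0.2, 0.6, -0.0]
grip_width: 0.998
gripper_force: 0.0
```

Call:
play_rows(
  increments=[
    [[0,0,0],[-0.0238,-0.0319,0],1],
    [[0,0,0],[-0.0238,-0.0319,0],1],
    [[0,0,0],[-0.0238,-0.0319,0],1],
    [[0,0,0],[-0.0238,-0.0319,0],1],
    [[0,0,0],[-0.0238,-0.0319,0],1],
  ],
)

```text
time_s: 1.35
tool_pos: [0.4549, 0.0488, 0.2612]
tool_rot: [0.075, 0.997, 0.0, -0.0]
force: [1.2, 0.5, 0.6]
grip_width: 0.997
gripper_force: 0.0
```

Call:
play_rows(
  increments=[
    [[0,0,0],[-0.0238,-0.0319,0],1],
    [[0,0,0],[-0.0238,-0.0319,0],1],
    [[0,0,0],[-0.0238,-0.0319,0],1],
    [[0,0,0],[-0.0238,-0.0319,0],1],
    [[0,0,0],[-0.0238,-0.0319,0],1],
  ],
)

```text
time_s: 1.77
tool_pos: [0.5486, -0.1267, 0.2609]
tool_rot: [0.075, 0.997, 0.0, -0.0]
force: [-0.2, 0.7, 0.7]
grip_width: 1.002
gripper_force: 0.0
```

```bash
python3 - <<'E'
from h import *
from plant import optics,sensors
ci=optics.camera_info("wrist");p,d=optics.capture("wrist");cv2.imwrite("pics/w1.png",p);np.save("w1.npy",d)
o=sensors.get_obs();print(o["time_s"],o["tool_pos"],Ro.from_quat(o["tool_rot"]).as_matrix().round(4));print(proj(ci,[.566,-.161,.142]),ci)
E
```

```text
1.8167 [ 0.5512447  -0.1330566   0.25996441] [[-9.881e-01  1.541e-01  9.000e-04]
 [ 1.541e-01  9.880e-01 -3.400e-03]
 [-1.400e-03 -3.300e-03 -1.000e+00]]
[276.43060725 265.02110921] {'camera_matrix': array([[364.9761037 ,   0.        , 318.44319169],
       [  0.        , 364.9761037 , 245.86111764],
       [  0.        ,   0.        ,   1.        ]]), 'R': array([[ 0.14983914,  0.9887082 ,  0.00208209],
       [ 0.94049708, -0.14318168,  0.30816268],
       [ 0.30498109, -0.04421663, -0.9513314 ]]), 't': array([ 0.04172522, -0.58437837,  0.2364042 ])}
```

View pics/w1.png

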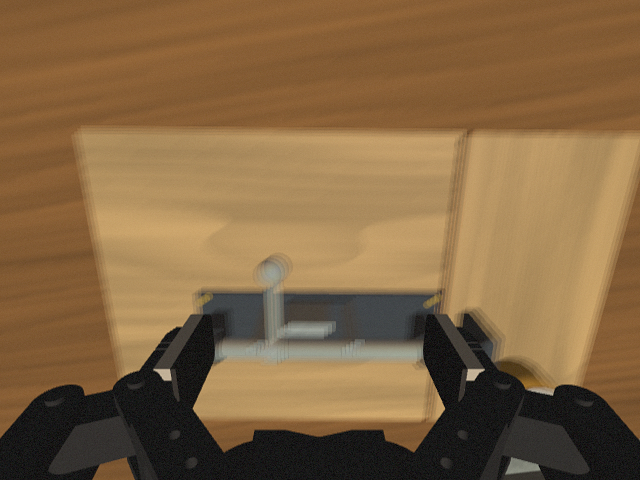

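The wrist view is blurred by motion: the ball is at about (272,269) against a predicted (276,265), and the chest is square to the tool. I'll centre, settle and measure again.

Call:
play_rows(
  increments=[
    [[0,0,0],[-0.019,-0.025,0],0.7],
    [[0,0,0],[0,0,0.02],0.7],
    [[0,0,0],[0,0,0],0.7],
    [[0,0,0],[0,0,0],0.7],
    [[0,0,0],[0,0,0],0.7],
  ],
)

```text
time_s: 2.23
tool_pos: [0.5631, -0.1517, 0.2417]
tool_rot: [0.075, 0.997, 0.0, -0.0]
force: [0.1, 0.5, 0.1]
grip_width: 0.699
gripper_force: 0.0
```

```bash
python3 - <<'E'
from h import *
from plant import optics,sensors
o=sensors.get_obs();ci=optics.camera_info("wrist");p,d=optics.capture("wrist");cv2.imwrite("pics/w2.png",p);np.save("w2.npy",d)
print(o["time_s"],o["tool_pos"],o["force"],proj(ci,[.566,-.161,.142]))
g=cv2.cvtColor(p,6)
c=cv2.HoughCircles(cv2.GaussianBlur(g,(5,5),1),cv2.HOUGH_GRADIENT,1,20,param1=80,param2=12,minRadius=15,maxRadius=40)
if c is not None:
  for u,v,r in c[0][:12]:
    z=ray(ci,u,v,.142);K=ci["camera_matrix"][0,0];D=(ci["R"]@z+ci["t"])[2]
    if abs(z[0]-.566)<.03 and abs(z[1]+.161)<.03: print(u,v,r,"expect r",11e-3*K/D,z.round(4),d[int(v),int(u)],pt(ci,u,v,d[int(v),int(u)]).round(4))
E
```

```text
2.2333 [ 0.56309805 -0.15166232  0.24169587] [0.07460959 0.54851207 0.06289855] [304.50311776 250.75365067]
306.5 252.5 16.1 expect r 15.581256242758393 [ 0.5675 -0.1598  0.142 ] 0.24575059 [ 0.5637 -0.1589  0.1533]
```

View pics/w2.png

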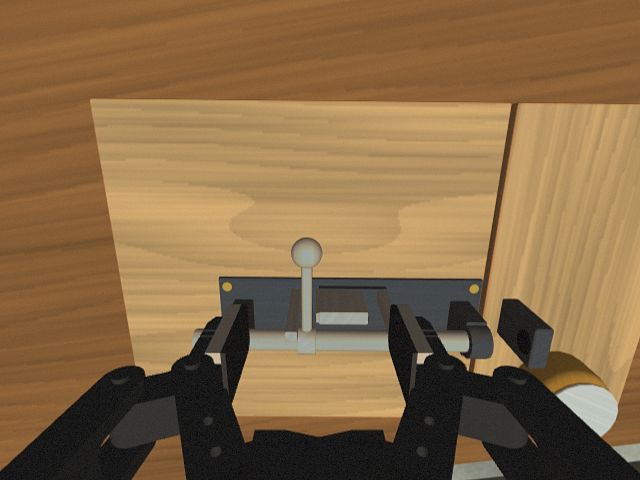

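The ball is sharp at (306.5,252.5), which gives (0.5675,-0.160,0.142). Its radius of 16.1 px fits the expected 15.6. Now I descend around it.

Call:
play_rows(
  increments=[
    [[0,0,0],[-0.0055,-0.0075,0.015],0.7],
    [[0,0,0],[0,0,0.03],0.7],
    [[0,0,0],[0,0,0.03],0.6],
    [[0,0,0],[0,0,0.03],0.5],
    [[0,0,0],[0,0,0.015],0.5],
  ],
)

```text
time_s: 2.7
tool_pos: [0.5663, -0.1592, 0.119]
tool_rot: [0.075, 0.997, 0.001, -0.002]
force: [-0.2, 0.5, 0.9]
grip_width: 0.5
gripper_force: 0.0
```

Call:
play_rows(
  increments=[
    [[0,0,0],[0,0,0],0.45],
    [[0,0,0],[0,0,0],0.45],
    [[0,0,0],[0,0,0],0.45],
    [[0,0,0],[0,0,0],0.45],
    [[0,0,0],[0,0,0],0.45],
  ],
)

```text
time_s: 3.12
tool_pos: [0.5685, -0.1608, 0.1231]
tool_rot: [0.075, 0.997, -0.0, 0.002]
force: [-0.5, 0.5, 0.4]
grip_width: 0.449
gripper_force: 0.0
```

```bash
python3 - <<'E'
from h import *
from plant import optics,sensors
o=sensors.get_obs();ci=optics.camera_info("wrist");p,d=optics.capture("wrist");cv2.imwrite("pics/w3.png",p[200:480,150:500]);np.save("w3.npy",d)
T=o["tool_pos"];R=Ro.from_quat(o["tool_rot"]).as_matrix()
print(o["time_s"],T,o["force"],"grasp pt px",proj(ci,T-.019*R[:,2]),"ball px",proj(ci,[.5675,-.1598,.142]))
E
```

```text
3.1167 [ 0.56847304 -0.1607876   0.12307709] [-0.45011691  0.49519699  0.40254626] grasp pt px [316.47280202 337.66943705] ball px [318.55872916 335.21848086]
```

View pics/w3.png

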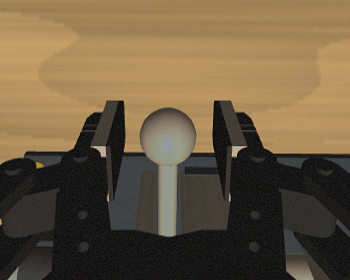

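The ball sits at crop (168,135), midway between the pad edges at 125 and 213, so it is centred within 0.5 mm. Closing.

Call:
play_rows(
  increments=[
    [[0,0,0],[0,0,0],0.36],
    [[0,0,0],[0,0,0],0.3],
    [[0,0,0],[0,0,0],0.27],
    [[0,0,0],[0,0,0],0.25],
    [[0,0,0],[0,0,0],0.24],
  ],
)

```text
time_s: 3.58
tool_pos: [0.5676, -0.1608, 0.1215]
tool_rot: [0.075, 0.997, -0.0, 0.0]
force: [-0.3, -1.5, 2.0]
grip_width: 0.243
gripper_force: 12.1
```

Call:
play_rows(
  increments=[
    [[0,0,0],[0,0,0],0.23],
    [[0,0,0],[0,0,0],0.22],
    [[0,0,0],[0,0,0],0.21],
    [[0,0,0],[0,0,0],0.2],
    [[0,0,0],[0,0,0],0.2],
  ],
)

```text
time_s: 4.0
tool_pos: [0.5677, -0.1608, 0.1216]
tool_rot: [0.075, 0.997, -0.0, 0.0]
force: [-2.0, -3.2, 5.4]
grip_width: 0.221
gripper_force: 58.4
```

Call:
play_rows(
  increments=[
    [[0,0,0],[-0.0002,0,-0.0056],0.2],
    [[0,0,0],[-0.0007,0,-0.0055],0.2],
    [[0,0,0],[-0.0011,0,-0.0055],0.2],
    [[0,0,0],[-0.0015,0,-0.0054],0.2],
    [[0,0,0],[-0.002,0,-0.0053],0.2],
  ],
)

```text
time_s: 4.42
tool_pos: [0.5727, -0.1613, 0.1485]
tool_rot: [0.075, 0.997, 0.0, -0.001]
force: [2.5, -2.3, -6.4]
grip_width: 0.218
gripper_force: 58.7
```

Call:
play_rows(
  increments=[
    [[0,0,0],[-0.0024,0,-0.005],0.2],
    [[0,0,0],[-0.0028,0,-0.0049],0.2],
    [[0,0,0],[-0.0031,0,-0.0046],0.2],
    [[0,0,0],[-0.0035,0,-0.0044],0.2],
    [[0,0,0],[-0.0014,0,-0.0015],0.2],
  ],
)

```text
time_s: 4.83
tool_pos: [0.5876, -0.1635, 0.1696]
tool_rot: [0.075, 0.997, -0.0, 0.001]
force: [4.2, -3.6, -8.5]
grip_width: 0.219
gripper_force: 58.8
```

Call:
play_rows(
  increments=[
    [[0,0,0],[0,0,0],0.2],
    [[0,0,0],[0,0,0],0.2],
    [[0,0,0],[0,0,0],0.2],
    [[0,0,0],[0,0,0],0.2],
    [[0,0,0],[0,0,0],0.2],
  ],
)

```text
time_s: 5.25
tool_pos: [0.5871, -0.1635, 0.169]
tool_rot: [0.075, 0.997, -0.0, 0.001]
force: [5.1, -3.2, -8.4]
grip_width: 0.212
gripper_force: 58.8
```

```bash
python3 - <<'E'
from h import *
from plant import optics,sensors
o=sensors.get_obs()
T=o["tool_pos"];print(o["time_s"],T,o["force"],o["wrist_torque"])
p,d=optics.capture("wrist");q,d=optics.capture("top")
cv2.imwrite("pics/w4.png",cv2.hconcat([p[200:480,150:500],cv2.resize(q[160:240,310:410],(350,280),interpolation=2)]))
E
```

```text
5.25 [ 0.58709901 -0.16346097  0.16899305] [ 5.11997661 -3.21948722 -8.41939935] [-0.59842894 -0.60134128  0.35894762]
```

View pics/w4.png

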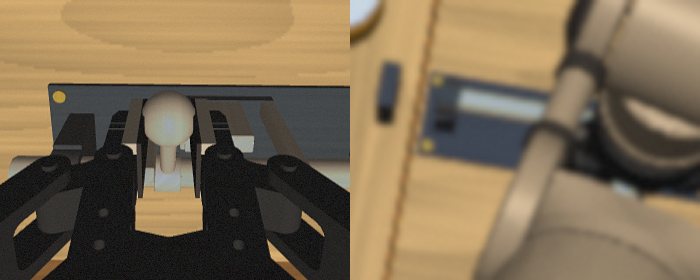

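The handle is up (about 0.74 rad) and held cleanly. The top crop suggests the end wall is near the short end of the range, so I slide 40 mm and then feel forward.

Call:
play_rows(
  increments=[
    [[0,0,0],[0,0.006,0],0.2],
    [[0,0,0],[0,0.01,0],0.2],
    [[0,0,0],[0,0.01,0],0.2],
    [[0,0,0],[0,0.01,0],0.2],
    [[0,0,0],[0,0.004,0],0.2],
  ],
)

```text
time_s: 5.77
tool_pos: [0.5935, -0.1231, 0.169]
tool_rot: [0.075, 0.997, -0.0, 0.001]
force: [6.0, -4.6, -9.6]
grip_width: 0.218
gripper_force: 58.9
```

Call:
play_rows(
  increments=[
    [[0,0,0],[0,0.001,0],0.2],
    [[0,0,0],[0,0.001,0],0.2],
    [[0,0,0],[0,0.001,0],0.2],
    [[0,0,0],[0,0,0],0.2],
    [[0,0,0],[0,0,0],0.2],
  ],
)

```text
time_s: 6.18
tool_pos: [0.5939, -0.1209, 0.1689]
tool_rot: [0.075, 0.997, -0.0, 0.001]
force: [6.5, -2.7, -9.4]
grip_width: 0.216
gripper_force: 58.9
```

```bash
python3 - <<'E'
from h import *
from plant import optics,sensors
o=sensors.get_obs()
T=o["tool_pos"];print(o["time_s"],T,o["force"],o["wrist_torque"])
p,d=optics.capture("wrist")
cv2.imwrite("pics/w5.png",cv2.resize(p[220:420,200:480],(784,560)))
E
```

```text
6.1833 [ 0.5938733  -0.12089964  0.16891867] [ 6.52081185 -2.74873755 -9.40415685] [-0.62557406 -0.80024032  0.36614628]
```

View pics/w5.png

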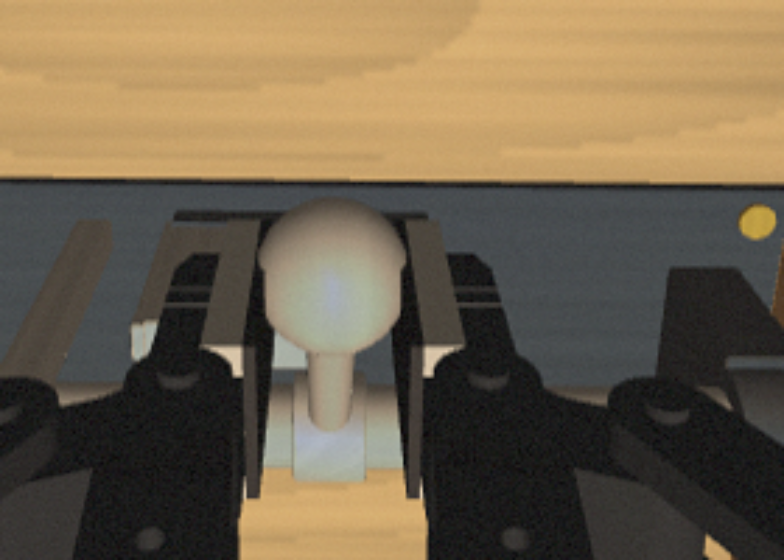

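Call:
play_rows(
  increments=[
    [[0,0,0],[0,0.0007,0],0.2],
    [[0,0,0],[0,0.0007,0],0.2],
    [[0,0,0],[0,0.0007,0],0.2],
    [[0,0,0],[0,0.0007,0],0.2],
    [[0,0,0],[0,0.0007,0],0.2],
  ],
)

```text
time_s: 6.65
tool_pos: [0.5944, -0.1177, 0.1689]
tool_rot: [0.075, 0.997, -0.0, 0.001]
force: [6.6, -5.1, -9.6]
grip_width: 0.216
gripper_force: 58.9
```

Call:
play_rows(
  increments=[
    [[0,0,0],[0,0.0005,0],0.2],
    [[0,0,0],[0,0.0005,0],0.2],
    [[0,0,0],[0,0.0005,0],0.2],
    [[0,0,0],[0,0.0005,0],0.2],
    [[0,0,0],[0,0.0005,0],0.2],
  ],
)

```text
time_s: 7.07
tool_pos: [0.5948, -0.1153, 0.1689]
tool_rot: [0.075, 0.997, -0.0, 0.001]
force: [6.5, -3.4, -9.6]
grip_width: 0.216
gripper_force: 58.9
```

Call:
play_rows(
  increments=[
    [[0,0,0],[0,0.0005,0],0.2],
    [[0,0,0],[0,0.0005,0],0.2],
    [[0,0,0],[0,0.0005,0],0.2],
    [[0,0,0],[0,0.0005,0],0.2],
    [[0,0,0],[0,0.0005,0],0.2],
  ],
)

```text
time_s: 7.48
tool_pos: [0.5952, -0.1128, 0.169]
tool_rot: [0.075, 0.997, -0.0, 0.001]
force: [5.8, -4.0, -9.1]
grip_width: 0.217
gripper_force: 58.9
```

Call:
play_rows(
  increments=[
    [[0,0,0],[0,0.0005,0],0.2],
    [[0,0,0],[0,0.0005,0],0.2],
    [[0,0,0],[0,0.0005,0],0.2],
    [[0,0,0],[0,0.0005,0],0.2],
    [[0,0,0],[0,0.0005,0],0.2],
  ],
)

```text
time_s: 7.9
tool_pos: [0.5954, -0.1114, 0.169]
tool_rot: [0.075, 0.997, -0.001, 0.001]
force: [5.3, -9.4, -10.4]
grip_width: 0.217
gripper_force: 58.9
```

Contact: the y force stepped up and the motion stalled at about 52.5 mm. I back off 2 mm.

Call:
play_rows(
  increments=[
    [[0,0,0],[0,-0.001,0],0.2],
    [[0,0,0],[0,-0.001,0],0.2],
    [[0,0,0],[0,-0.001,0],0.2],
    [[0,0,0],[0,-0.0009,0],0.2],
    [[0,0,0],[0,0,0],0.2],
  ],
)

```text
time_s: 8.32
tool_pos: [0.5951, -0.1128, 0.1688]
tool_rot: [0.075, 0.997, 0.001, 0.001]
force: [7.0, 1.1, -9.3]
grip_width: 0.214
gripper_force: 59.1
```

```bash
cat > ball.py <<'E'
from h import *
def ball(p):
    g=cv2.cvtColor(p,6);s=cv2.resize(g[220:420,200:480],(784,560))
    c=cv2.HoughCircles(cv2.GaussianBlur(s,(7,7),2),cv2.HOUGH_GRADIENT,1,100,param1=80,param2=15,minRadius=55,maxRadius=90)
    row=g[375:388,280:350].mean(0); # collar/stem profile
    return None if c is None else c[0][:3].round(1)
E
python3 - <<'E'
from ball import *
from plant import optics,sensors
o=sensors.get_obs();p,d=optics.capture("wrist");cv2.imwrite("pics/w6f.png",p)
print(o["tool_pos"],o["force"],ball(p))
w5=cv2.imread("pics/w5.png");f=np.zeros_like(p);f[220:420,200:480]=cv2.resize(w5,(280,200));print(ball(f))
cv2.imwrite("pics/w6.png",cv2.vconcat([w5[200:500,200:500],cv2.resize(p[220:420,200:480],(784,560))[200:500,200:500]]))
E
```

```text
[ 0.59508263 -0.11280616  0.16881545] [ 6.97132821  1.13966625 -9.33127299] [[333.5 277.5  77.1]]
[[329.5 276.5  79.3]
 [182.5 413.5  69.1]]
```

View pics/w6.png

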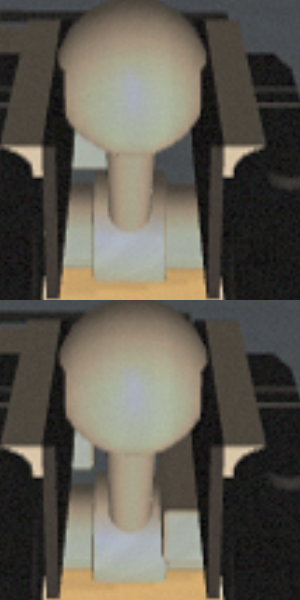

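Lower half of the picture: the stem is centred at x≈130 (edges 108 and 152), the end wall's bright top starts at x≈165 and the land ends at x≈93. I'll convert those to mm.

```bash
python3 - <<'E'
from h import *
from plant import optics,sensors
ci=optics.camera_info("wrist");o=sensors.get_obs();R=Ro.from_quat(o["tool_rot"]).as_matrix();T=o["tool_pos"]
ey=np.array([R[0,1],R[1,1],0]);ex=-np.array([R[0,0],R[1,0],0]) # chest axes
g=T+np.array([0,0,.019]) ; th=.745
rod=g+ex*.07*np.cos(th); rod[2]=.142
full=lambda x,y:(200+(x+200)/2.8,220+(y+200)/2.8)
def yy(x,y,z): return (ray(ci,*full(x,y),z)-rod)@np.c_[ex,ey]*1e3
p=cv2.imread("pics/w6f.png")
print("wall edge (row 210,260 of lower)",yy(165,215,.174),yy(165,258,.174))
print("land edge",yy(93,140,.148),yy(93,168,.148))
for x in(108,152): print("stem edge",x,yy(x,200,.142+.03*np.tan(th)),yy(x,160,.142+.045*np.tan(th)))
g=cv2.cvtColor(p,6)
for r in (220+int(415/2.8),220+int(350/2.8),220+int(360/2.8),220+int(400/2.8)): print(r,list(g[r,262:350]))
E
```

```text
wall edge (row 210,260 of lower) [-27.04144293   6.12714098] [-18.76501105   6.21592686]
land edge [-24.14799166  -6.29284798] [-18.11635197  -6.36031937]
stem edge 108 [-26.7516541   -3.09358671] [-43.64810329  -2.7251071 ]
stem edge 152 [-26.73783105   4.14156758] [-43.63697494   3.71764618]
368 [np.uint8(20), np.uint8(12), np.uint8(28), np.uint8(24), np.uint8(27), np.uint8(17), np.uint8(24), np.uint8(19), np.uint8(16), np.uint8(20), np.uint8(21), np.uint8(32), np.uint8(31), np.uint8(19), np.uint8(24), np.uint8(27), np.uint8(24), np.uint8(13), np.uint8(20), np.uint8(33), np.uint8(28), np.uint8(22), np.uint8(29), np.uint8(27), np.uint8(23), np.uint8(58), np.uint8(62), np.uint8(63), np.uint8(64), np.uint8(62), np.uint8(20), np.uint8(24), np.uint8(31), np.uint8(85), np.uint8(157), np.uint8(151), np.uint8(150), np.uint8(147), np.uint8(148), np.uint8(149), np.uint8(151), np.uint8(147), np.uint8(126), np.uint8(161), np.uint8(161), np.uint8(165), np.uint8(159), np.uint8(164), np.uint8(129), np.uint8(108), np.uint8(133), np.uint8(148), np.uint8(153), np.uint8(159), np.uint8(159), np.uint8(
[... 3588 characters left out ...]
6), np.uint8(105), np.uint8(103), np.uint8(103), np.uint8(116), np.uint8(133), np.uint8(131), np.uint8(130), np.uint8(128), np.uint8(96), np.uint8(119), np.uint8(135), np.uint8(146), np.uint8(154), np.uint8(159), np.uint8(160), np.uint8(163), np.uint8(164), np.uint8(165), np.uint8(164), np.uint8(158), np.uint8(158), np.uint8(151), np.uint8(141), np.uint8(138), np.uint8(115), np.uint8(116), np.uint8(90), np.uint8(66), np.uint8(69), np.uint8(72), np.uint8(75), np.uint8(75), np.uint8(73), np.uint8(74), np.uint8(71), np.uint8(70), np.uint8(70), np.uint8(71), np.uint8(67), np.uint8(68), np.uint8(21), np.uint8(24), np.uint8(27), np.uint8(27), np.uint8(56), np.uint8(65), np.uint8(62), np.uint8(66)]
```

The gap measures 12.4 mm wide, centred at −0.1 mm, and the stem is at about +0.5 mm. So I go 0.7 mm farther back, then start lowering.

Call:
play_rows(
  increments=[
    [[0,0,0],[0,-0.0004,0],0.2],
    [[0,0,0],[0,-0.0004,0],0.2],
    [[0,0,0],[0,0,0],0.2],
    [[0,0,0],[0.0014,0,0.0015],0.2],
    [[0,0,0],[0.0035,0,0.0044],0.2],
  ],
)

```text
time_s: 8.78
tool_pos: [0.5916, -0.113, 0.1639]
tool_rot: [0.075, 0.997, 0.001, 0.003]
force: [11.8, 1.2, -8.8]
grip_width: 0.215
gripper_force: 59.2
```

```bash
python3 - <<'E'
from h import *
from plant import optics,sensors
o=sensors.get_obs();print(o["tool_pos"],o["force"],o["time_s"])
p,d=optics.capture("wrist");g=cv2.cvtColor(p,6)
for r in(345,350,355,360,365): print(r,*g[r,280:345])
E
```

```text
[ 0.59156283 -0.11301294  0.16388133] [11.83676989  1.22557474 -8.84458024] 8.7833
345 198 199 198 197 199 202 128 59 61 63 69 30 20 22 30 21 12 57 140 135 133 131 132 132 125 107 69 77 94 108 134 145 148 157 158 159 157 156 159 158 161 159 159 159 161 159 154 134 126 107 78 63 67 70 73 70 73 71 73 74 26 21 14 31 32
350 23 27 91 206 199 200 127 54 59 62 63 44 20 25 26 22 34 140 175 174 168 169 170 167 168 155 71 76 78 68 108 126 142 151 157 160 163 160 166 165 164 164 159 159 152 145 126 73 77 62 67 68 69 71 69 69 74 68 72 70 55 14 14 27 20
355 17 21 26 22 16 18 26 60 61 61 61 44 15 29 27 27 61 179 171 171 171 172 169 170 165 151 65 73 76 72 104 125 141 151 158 161 162 161 165 167 162 159 163 158 150 140 118 75 72 66 73 71 66 70 70 73 71 69 69 72 70 25 16 26 12
360 20 26 25 27 19 16 28 68 62 62 57 50 28 29 21 35 121 161 157 158 159 163 157 159 156 124 71 71 75 74 99 125 139 153 158 159 163 159 166 165 164 162 160 155 149 134 90 71 75 69 65 67 68 72 74 66 72 69 70 71 70 52 12 27 19
365 24 32 28 22 23 30 27 64 66 58 61 54 20 26 27 34 77 74 72 73 72 73 75 75 75 77 83 84 80 82 97 121 138 151 159 159 162 166 165 163 164 158 158 155 147 129 64 69 69 67 70 64 67 71 68 70 73 67 70 75 74 72 30 26 25
```

The stem is now centred in the far notch (moved back 0.7 mm). Continue lowering along the arc.

Call:
play_rows(
  increments=[
    [[0,0,0],[0.0031,0,0.0046],0.2],
    [[0,0,0],[0.0028,0,0.0049],0.2],
    [[0,0,0],[0.0024,0,0.005],0.2],
    [[0,0,0],[0,0,0],0.2],
    [[0,0,0],[0,0,0],0.2],
  ],
)

```text
time_s: 9.25
tool_pos: [0.5811, -0.112, 0.1497]
tool_rot: [0.076, 0.997, 0.001, 0.001]
force: [1.3, 2.6, 1.0]
grip_width: 0.218
gripper_force: 62.2
```

Call:
play_rows(
  increments=[
    [[0,0,0],[0.002,0,0.0053],0.2],
    [[0,0,0],[0.0015,0,0.0054],0.2],
    [[0,0,0],[0.0011,0,0.0055],0.2],
    [[0,0,0],[0,0,0],0.2],
    [[0,0,0],[0,0,0],0.2],
  ],
)

```text
time_s: 9.67
tool_pos: [0.5724, -0.1111, 0.1312]
tool_rot: [0.075, 0.997, 0.001, -0.004]
force: [-10.5, 1.2, 2.9]
grip_width: 0.218
gripper_force: 62.9
```

Call:
play_rows(
  increments=[
    [[0,0,0],[0.001,0,0.003],0.2],
    [[0,0,0],[0.001,0,0.003],0.2],
    [[0,0,0],[0,0,0.001],0.2],
    [[0,0,0],[0,0,0],0.2],
    [[0,0,0],[0,0,0],0.2],
  ],
)

```text
time_s: 10.08
tool_pos: [0.5708, -0.1109, 0.1263]
tool_rot: [0.074, 0.997, 0.0, -0.003]
force: [-13.8, 3.8, 14.7]
grip_width: 0.218
gripper_force: 64.6
```

Ball height shows the stem is already inside the notch. The residual force comes from the ball rolling in the pads, so I release to relieve it and let the handle settle.

Call:
play_rows(
  increments=[
    [[0,0,0],[0,0,-0.001],0.24],
    [[0,0,0],[0,0,0],0.28],
    [[0,0,0],[0,0,0],0.35],
    [[0,0,0],[0,0,0],0.45],
    [[0,0,0],[0,0,0],0.5],
  ],
)

```text
time_s: 10.5
tool_pos: [0.5742, -0.1118, 0.1263]
tool_rot: [0.075, 0.997, -0.0, 0.0]
force: [-0.0, -0.6, 0.4]
grip_width: 0.498
gripper_force: 0.0
```

```bash
python3 - <<'E'
from h import *
from plant import optics,sensors
o=sensors.get_obs();ci=optics.camera_info("wrist");p,d=optics.capture("wrist");cv2.imwrite("pics/w7.png",p[150:480,100:540])
print(o["tool_pos"],o["force"],o["time_s"])
e=np.array([.154,.988,0])
for s in(.048,.050,.052):print(s,proj(ci,np.array([.5675,-.1598,.142])+s*e))
E
```

```text
[ 0.57416239 -0.11177559  0.12631732] [-0.02117188 -0.64843061  0.37700397] 10.5
0.048 [315.33878049 334.98079861]
0.05 [320.32115631 334.99623085]
0.052 [325.30311283 335.01166178]
```

View pics/w7.png

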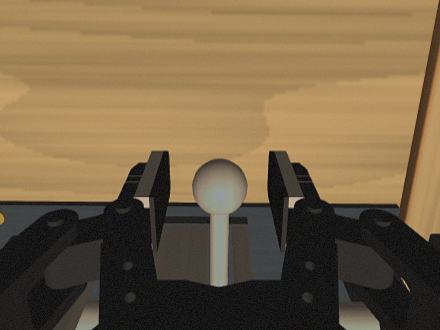

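The ball is at (319.5,335), and the predicted position for a fully lowered handle is row 335.0, at about 49.8 mm of slide. The fingers are clear on both sides, so I retract straight up and check numerically.

Call:
play_rows(
  increments=[
    [[0,0,0],[0,0,-0.01],0.5],
    [[0,0,0],[0,0,-0.025],0.5],
    [[0,0,0],[0,0,-0.035],0.5],
    [[0,0,0],[0,0,-0.035],0.6],
    [[0,0,0],[0,0,-0.02],0.7],
  ],
)

```text
time_s: 10.97
tool_pos: [0.575, -0.112, 0.2563]
tool_rot: [0.075, 0.997, -0.001, 0.003]
force: [0.4, -0.1, 0.7]
grip_width: 0.695
gripper_force: 0.0
```

Call:
play_rows(
  increments=[
    [[0,0,0],[0,0,0],0.7],
    [[0,0,0],[0,0,0],0.7],
    [[0,0,0],[0,0,0],0.7],
    [[0,0,0],[0,0,0],0.7],
    [[0,0,0],[0,0,0],0.7],
  ],
)

```text
time_s: 11.38
tool_pos: [0.5734, -0.1115, 0.25]
tool_rot: [0.075, 0.997, 0.0, -0.001]
force: [1.5, 0.4, -0.5]
grip_width: 0.701
gripper_force: 0.0
```

```bash
python3 - <<'E'
from h import *
from plant import optics,sensors
o=sensors.get_obs();print(o["tool_pos"],o["force"],o["time_s"])
b0=np.array([.5675,-.1598,.142])
for n in("wrist","side"):
    ci=optics.camera_info(n);p,d=optics.capture(n)
    for th in(0,.1,.53):
        X=b0+.0502*np.array([.154,.988,0])+np.array([.988*.07*(1-np.cos(th)),-.154*.07*(1-np.cos(th)),.07*np.sin(th)]);print(n,th,proj(ci,X).round(1))
    if n=="wrist":
        c=cv2.HoughCircles(cv2.GaussianBlur(cv2.cvtColor(p,6),(5,5),1),cv2.HOUGH_GRADIENT,1,20,param1=80,param2=12,minRadius=13,maxRadius=22)
        for u,v,r in c[0][:20]:
            if abs(u-318)<30 and abs(v-255)<40: D=d[int(v)-2:int(v)+3,int(u)-2:int(u)+3]; print(u,v,r,pt(ci,u,v,np.median(D[D>0])))
E
```

```text
[ 0.57339491 -0.11153047  0.25000833] [ 1.45401312  0.40780138 -0.54426491] 11.3833
wrist 0 [319.2 243.9]
wrist 0.1 [319.2 247.4]
wrist 0.53 [319.3 274.9]
318.5 244.5 16.0 [ 0.57195982 -0.11022713  0.15352962]
side 0 [337.1 250.2]
side 0.1 [337.3 248.4]
side 0.53 [340.8 239.9]
```

The ball's top surface is at 0.1535 m, against 0.1533 m at the start, and its pixel matches a swing of 0. The handle is fully home, so I hand in.

```bash
python3 -c "
from plant import bot
print(bot.job_done())"
```

```text
the job is handed in; nothing more can be done
None
```

The chest is bolted and handed in at about 11 s: the handle was lifted, slid about 50 mm and lies fully down in the far notch, with the gripper clear. One blemish: just before release the gripper was pressing on the ball with about 15 N, though the stem was already down inside the notch.

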